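Reassemble the tin-rinsing station

TASK

Put the tin-rinsing station back together: push every rinse tube that stands in the clear rack into a collet of its own on the grey manifold, past the stiff seal until it bottoms, and nest the three open steel tins inside one another by size, standing upright near the middle of the dark drip tray. Leave everything else where it is.

Things in the scene. Friction and masses are not known exactly. Their poses are not given: they have to be found in the camera images.
- manifold: Fixed grey plastic manifold block of the tin-rinsing station, 80 x 190 x 44 mm, with three black round collars in a row along its y axis. Origin: centre of its underside, on the table; z up. A thin steel pipe runs along its far (+x) side, 32 mm or less high.
- collet1 (a point): Centre of the mouth of collet 1, 52 mm above the table, on the manifold at y = 55 mm in the manifold's frame (pitch 55 mm). The black collar is 36 mm outside, 25 mm inside and 8 mm high; below it is a chamfered vertical bore of 22 mm diameter for a 20 mm tube. A tube slides in freely for 20 mm, there meets the seal cup, and bottoms 36 mm below the mouth. Axes as the manifold's, z up.
- collet2 (a point): Centre of the mouth of collet 2, 52 mm above the table, on the manifold at y = 0 mm in the manifold's frame (pitch 55 mm). The black collar is 36 mm outside, 25 mm inside and 8 mm high; below it is a chamfered vertical bore of 22 mm diameter for a 20 mm tube. A tube slides in freely for 20 mm, there meets the seal cup, and bottoms 36 mm below the mouth. Axes as the manifold's, z up.
- collet3 (a point): Centre of the mouth of collet 3, 52 mm above the table, on the manifold at y = -55 mm in the manifold's frame (pitch 55 mm). The black collar is 36 mm outside, 25 mm inside and 8 mm high; below it is a chamfered vertical bore of 22 mm diameter for a 20 mm tube. A tube slides in freely for 20 mm, there meets the seal cup, and bottoms 36 mm below the mouth. Axes as the manifold's, z up.
- seal1 (a joint): Stiff rubber seal cup (19 mm diameter) in the bore of collet 1: 0 at its upper position (top 20 mm below the mouth), 0.016 m pushed right down. Moving it takes about 8 to 10 N of downward push by the tube; it has no return spring and stays where it is left.
- seal2 (a joint): Stiff rubber seal cup (19 mm diameter) in the bore of collet 2: 0 at its upper position (top 20 mm below the mouth), 0.016 m pushed right down. Moving it takes about 8 to 10 N of downward push by the tube; it has no return spring and stays where it is left.
- seal3 (a joint): Stiff rubber seal cup (19 mm diameter) in the bore of collet 3: 0 at its upper position (top 20 mm below the mouth), 0.016 m pushed right down. Moving it takes about 8 to 10 N of downward push by the tube; it has no return spring and stays where it is left.
- tube_rack: Fixed clear acrylic rack: base 80 x 200 x 6 mm, block 60 x 190 mm up to 66 mm above the table, three upright holes of 22.5 mm in a row along its y axis at -55, 0 and +55 mm, 60 mm deep. Origin: centre of its underside, on the table; z up.
- tube1: Rigid aluminium rinse tube (all alike; some may be absent), 20 mm diameter, 120 mm long, about 60 g, standing upright and loose in a rack hole so that its top 60 mm stick out. Origin: centre of its lower end, which is chamfered; z points up along the tube.
- tube2: Rigid aluminium rinse tube (all alike; some may be absent), 20 mm diameter, 120 mm long, about 60 g, standing upright and loose in a rack hole so that its top 60 mm stick out. Origin: centre of its lower end, which is chamfered; z points up along the tube.
- tube3: Rigid aluminium rinse tube (all alike; some may be absent), 20 mm diameter, 120 mm long, about 60 g, standing upright and loose in a rack hole so that its top 60 mm stick out. Origin: centre of its lower end, which is chamfered; z points up along the tube.
- tray: Fixed flat drip tray plate of dark steel, 180 x 180 mm, 6 mm thick, no rim. Origin: centre of its underside, on the table.
- tin_large: Empty open plain steel tin, the widest and lowest of the three: 68 mm outside diameter, 45 mm high, wall and bottom 3 mm (inside 62 mm), open at the top, about 80 g. Origin: centre of its underside; z up. Nested, the inner tin stands on the bottom of the outer one and sticks out 28 mm above its rim.
- tin_medium: Empty open plain steel tin, the middle one: 55 mm outside diameter, 70 mm high, wall and bottom 3 mm (inside 49 mm), open at the top, about 80 g. Origin: centre of its underside; z up. Nested, the inner tin stands on the bottom of the outer one and sticks out 28 mm above its rim.
- tin_small: Empty open plain steel tin, the narrowest and tallest: 42 mm outside diameter, 95 mm high, wall and bottom 3 mm (inside 36 mm), open at the top, about 80 g. Origin: centre of its underside; z up. Nested, the inner tin stands on the bottom of the outer one and sticks out 28 mm above its rim.
- soju_bottle: Bystander: green glass bottle, 64 mm diameter, 215 mm high, standing. Origin: centre of its underside.
- tuna_can: Bystander: closed full tuna can, 84 mm diameter, 35 mm high. Origin: centre of its underside.
- bottle_cap: Bystander: red plastic cap, 38 mm diameter, 17 mm high, lying flat. Origin: centre of its underside.
- jar: Bystander: closed glass jar, 72 mm diameter, 100 mm high. Origin: centre of its underside.
- can_rack: Fixed bystander: slotted acrylic rack with three crushed cans, 130 x 170 x 85 mm. Origin: centre of its underside.
Mind the look-alikes: they are no part of the job. Leave any orange look-alike of the tin_large alone.

How it is judged:
At the end, for the whole second after the job is handed in: Each tube: foot within 5 mm of a collet axis, 33 mm or more below its mouth, seal down over 13.5 mm. Large tin on the tray within 55 mm of its centre, medium in large, small in medium (centres within 8 mm, underside under 8 mm above the outer one's). All within 0.12 rad of upright, at rest (((horizontal distance between tube1 and collet1 below 0.005 m and z of tube1 in the frame of collet1 below -0.033 m and value of joint seal1 above 0.0135 m and angle between tube1's own z axis and vertical below 0.12 rad) or (horizontal distance between tube1 and collet2 below 0.005 m and z of tube1 in the frame of collet2 below -0.033 m and value of joint seal2 above 0.0135 m and angle between tube1's own z axis and vertical below 0.12 rad) or (horizontal distance between tube1 and collet3 below 0.005 m and z of tube1 in the frame of collet3 below -0.033 m and value of joint seal3 above 0.0135 m and angle between tube1's own z axis and vertical below 0.12 rad)) and linear speed of each of tube1, tube2, tube3, tin_large, tin_medium, tin_small below 0.02 m/s and ((horizontal distance between tube2 and collet1 below 0.005 m and z of tube2 in the frame of collet1 below -0.033 m and value of joint seal1 above 0.0135 m and angle between tube2's own z axis and vertical below 0.12 rad) or (horizontal distance between tube2 and collet2 below 0.005 m and z of tube2 in the frame of collet2 below -0.033 m and value of joint seal2 above 0.0135 m and angle between tube2's own z axis and vertical below 0.12 rad) or (horizontal distance between tube2 and collet3 below 0.005 m and z of tube2 in the frame of collet3 below -0.033 m and value of joint seal3 above 0.0135 m and angle between tube2's own z axis and vertical below 0.12 rad)) and ((horizontal distance between tube3 and collet1 below 0.005 m and z of tube3 in the frame of collet1 below -0.033 m and value of joint seal1 above 0.0135 m and angle between tube3's own z axis and vertical below 0.12 rad) or (horizontal distance between tube3 and collet2 below 0.005 m and z of tube3 in the frame of collet2 below -0.033 m and value of joint seal2 above 0.0135 m and angle between tube3's own z axis and vertical below 0.12 rad) or (horizontal distance between tube3 and collet3 below 0.005 m and z of tube3 in the frame of collet3 below -0.033 m and value of joint seal3 above 0.0135 m and angle between tube3's own z axis and vertical below 0.12 rad)) and angle between each of tin_large, tin_medium, tin_small's own z axis and vertical below 0.12 rad and horizontal distance between tin_large and tray below 0.055 m and height (world z) of tin_large below 0.012 m and horizontal distance between tin_medium and tin_large below 0.008 m and z of tin_medium in the frame of tin_large below 0.008 m and horizontal distance between tin_small and tin_medium below 0.008 m and z of tin_small in the frame of tin_medium below 0.008 m); the robot touches nothing.
It fails at once if a bystander (bottle, tuna can, cap or jar) is moved by more than 30 mm (distance of any of soju_bottle, tuna_can, bottle_cap, jar from where it was at the start of the episode above 0.03 m).
Of tube1, tube2, tube3 only 2 to 3 are there at a start; the rules pass over those that are not, and their reading is None.
At some moment in a run one of tin_large, tin_medium may be knocked a few centimetres aside while the robot is not near it.
It also fails if it takes over 210 s, if anything falls off the work surface, if the arm or the gripper's body presses on something with over 40 N, if the wrist force passes 120 N, or if a joint passes its speed limit or range.

ROBOT

A 7-joint arm with a two-finger parallel gripper is mounted at the origin on the work surface. World frame = base frame: x ahead of the robot, y to its left, z up, the work surface at z = 0. Lengths are in m, angles in rad, forces in N, time in s.
With the tool pointing down it reaches from about 0.425 to 0.925 m from the base axis. Payload 6.8 kg.
Tool frame: the origin (TCP) lies between the finger pads; the fingertips stand 22 mm ahead of it and the grasp point (between the pads) lies 3 mm ahead of it; z points along the fingers, y is the direction in which the jaws open and shut (so a half turn about z gives the same grasp; the last joint's range is limited). The gripper opens to 85 mm and grips with 20 to 120 N. Pads are 22 mm wide; open, the fingers measure 114 mm over their backs; the gripper's body (76 mm by 85 mm) begins 54 mm behind the grasp point. The pads swing forward as they close: fully open they stand 13 mm farther back than shut.
Start: joints at [1.028, 0.477, 0.022, 1.555, -0.011, 1.109, -0.083], TCP at [0.284, -0.612, 0.253] pointing down, gripper open.
Joint ranges: [-2.96, 2.96], [-0.34, 2.1], [-1.41, 1.46], [0.24, 2.44], [-1.37, 4.51], [0.17, 1.92], [-2.96, 2.96]. Speed limits (rad/s): [2.39, 2.39, 3.14, 3.14, 3.14, 3.14, 3.14].

INTERFACE

Orientations are given as a unit quaternion [w, x, y, z].
In Python, from station import bot gives the robot as it stands. The module is installed in compiled form; this text tells all that it offers.
- The arm moves only by the tool drive_tool, never from a script. Its argument "series" is one flat list of numbers, 7 for each row, row after row: the opening, from -1 (shut) to 1 (fully open), then the shift along the tool's x, y, z in mm, then the turn, a rotation vector about the tool's x, y, z in rad. In form: [jaw, x, y, z, wx, wy, wz, jaw, x, y, z, wx, wy, wz, ...]. A call has 1 to 12 rows; each row shifts and turns the commanded pose from where the row before left it, along the tool's axes as they then stand; what a row does not reach is not made up. A row lasts 1/8 s, in which the tool goes at most 62.5 mm and 10.7 degrees, less where a joint would pass 70% of its speed; a pose out of reach is approached as far as the arm can. A call with a gripper value outside its range is refused whole. The fingers move at their own pace and stop on an object; "force" is the grip in N (left out, the last holds). Time passes only in rows, so rows that do not move let the fingers close. It gives the time, the measured TCP pose, the force and the opening at its end, in the units of the state.
- bot.get_obs(): the state, without advancing time (a new reading comes with each control period).
- bot.read_camera(name): name is "scene" or "side" or "wrist"; returns a dict with "pixels" (420x560x3 uint8, blue, green, red), "camera_matrix" (3x3 intrinsics, pixels), "rvec" (rotation vector, rad) and "tvec" (3), from world to camera coordinates, as OpenCV has them. Camera axes: x right, y down, z forward; pixel columns grow to the right and rows downward; lengths in m; the calibration is good to about 2 mm. The wrist camera is an equidistant fisheye: a pixel r from the principal point sees the ray r / f radians off the axis. A picture is of the moment at which its call begins. There is no depth.
- bot.hand_in(): hands the job in, once; it reports no verdict.
The state is a dict: "t": time; "q": joint angles; "joint_vel": joint speeds; "joint_torque": joint torques, N m; "eef_pos": TCP position; "tool_rot": TCP orientation; "contact_force": force on the tool from outside, world axes, zero at the start; "torque": the same for the moment, N m; "gripper_width": opening from 0.0 (shut) to 1.0 (fully open).
Only numpy, scipy, OpenCV 4.12 (cv2) and the standard library are available. Lean on these libraries where they do the work, as an engineer would, in place of code of your own. Each camera call takes 0.05 s, during which the arm holds its last target. There are 200 camera calls.

## Working session

There is one attempt and no reset: what is moved stays moved. The work goes in short steps, Python scripts to look and compute and a tool call to move; the robot and the scene stay as the last step left them, time stands still between calls to the robot, and variables do not carry over. Pictures are saved under pics/ and viewed, about 12 in all and at most 16, crops included, and the job is handed in when it is done.

Besides the shell and the picture viewer there is one more tool, called as a command line: name --argument value ..., lists and objects as JSON in quotes. drive_tool: Moves the arm, as the interface text tells. Its arguments: {"type":"object","properties":{"series":{"type":"array"},"force":{"type":"number"}},"required":["series"]}

```bash
mkdir -p pics; cat > h.py <<'E'
import numpy as np,cv2
from scipy.spatial.transform import Rotation as R
from station import bot
def snap(n,f=None):
    c=bot.read_camera(n)
    if f: cv2.imwrite('pics/'+f,c['pixels'])
    return c
def ray(c,u,v,wrist=False):
    K=np.array(c['camera_matrix']);Rm=cv2.Rodrigues(np.array(c['rvec'],float))[0];t=np.array(c['tvec']).ravel()
    x=(u-K[0,2])/K[0,0];y=(v-K[1,2])/K[1,1]
    if wrist:
        r=np.hypot(x,y);d=np.array([x/r*np.sin(r),y/r*np.sin(r),np.cos(r)]) if r>1e-9 else np.array([0,0,1.])
    else: d=np.array([x,y,1.])
    return -Rm.T@t,Rm.T@d
def at(c,u,v,z,wrist=False):
    o,d=ray(c,u,v,wrist);return o+d*(z-o[2])/d[2]
def proj(c,P,wrist=False):
    K=np.array(c['camera_matrix']);Rm=cv2.Rodrigues(np.array(c['rvec'],float))[0];t=np.array(c['tvec']).ravel()
    p=Rm@np.array(P,float)+t
    if wrist:
        rr=np.hypot(p[0],p[1]);th=np.arctan2(rr,p[2]);x,y=p[0]/rr*th,p[1]/rr*th
    else: x,y=p[0]/p[2],p[1]/p[2]
    return np.array([K[0,0]*x+K[0,2],K[1,1]*y+K[1,2]])
E
python3 - <<'E'
from h import *
np.set_printoptions(precision=3,suppress=True)
for n in ['scene','side','wrist']:
    c=snap(n,n+'0.png');o,d=ray(c,280,210,n=='wrist');print(n,o,d,c['camera_matrix'])
print(bot.get_obs())
E
```

```text
scene [1.356 0.509 0.623] [-0.716 -0.478 -0.509] [[420.518   0.    279.997]
 [  0.    420.518 215.527]
 [  0.      0.      1.   ]]
side [0.23  1.071 1.193] [ 0.218 -0.669 -0.711] [[528.615   0.    276.706]
 [  0.    528.615 209.086]
 [  0.      0.      1.   ]]
wrist [ 0.355 -0.579  0.373] [-0.274 -0.125 -0.953] [[325.192   0.    280.286]
 [  0.    325.192 211.752]
 [  0.      0.      1.   ]]
{'t': 0.15, 'q': array([ 1.028,  0.478,  0.022,  1.556, -0.011,  1.109, -0.083]), 'joint_vel': array([ 0.   , -0.003, -0.001, -0.003, -0.   , -0.001, -0.   ]), 'joint_torque': array([  0.003, -59.692,   1.61 , -28.149,   0.013,   0.007,   0.   ]), 'eef_pos': array([ 0.284, -0.612,  0.253]), 'tool_rot': array([-0.001,  0.976,  0.216, -0.   ]), 'contact_force': array([ 0.202, -0.131,  0.845]), 'torque': array([ 0.034, -0.018, -0.029]), 'gripper_width': 1.0036248094192786}
```

View pics/scene0.png

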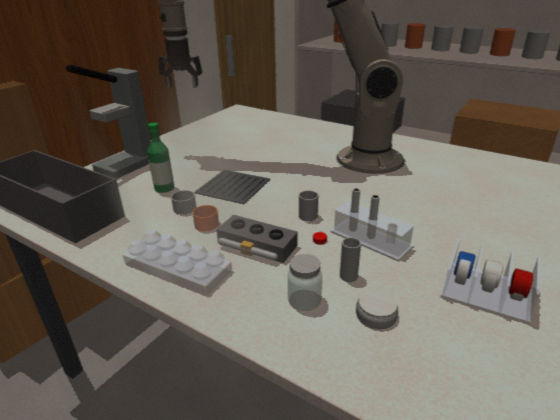

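View pics/side0.png

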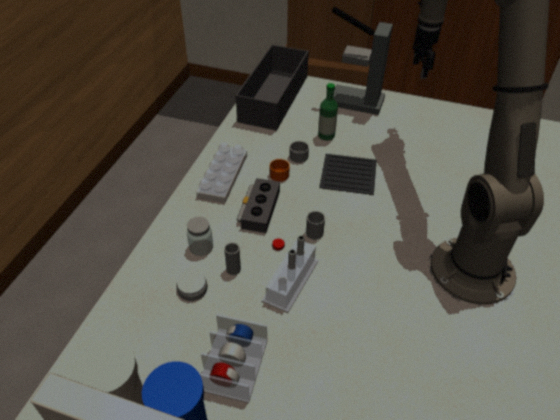

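Scene: manifold near (257,237), rack near (372,228) with tubes at (355,200) and (375,208). The tins are large (184,202), medium (308,206) and small (350,260). The orange decoy is at (205,218) and the tray at (233,186). I'll enlarge to get precise pixels.

```bash
python3 - <<'E'
import cv2,numpy as np
s=cv2.imread('pics/side0.png');c=cv2.imread('pics/scene0.png')
g=lambda i:np.clip(255*(i/255.)**0.7,0,255).astype('uint8')
a=cv2.resize(g(s[130:310,180:385]),None,fx=3.4,fy=3.3,interpolation=cv2.INTER_CUBIC)
cv2.imwrite('pics/a.png',a[:600,:800])
b=cv2.resize(g(c[160:300,160:425]),None,fx=3,fy=3,interpolation=cv2.INTER_CUBIC)
cv2.imwrite('pics/b.png',b[:600,:800]);print(a.shape,b.shape)
E
```

```text
(594, 697, 3) (420, 795, 3)
```

View pics/a.png

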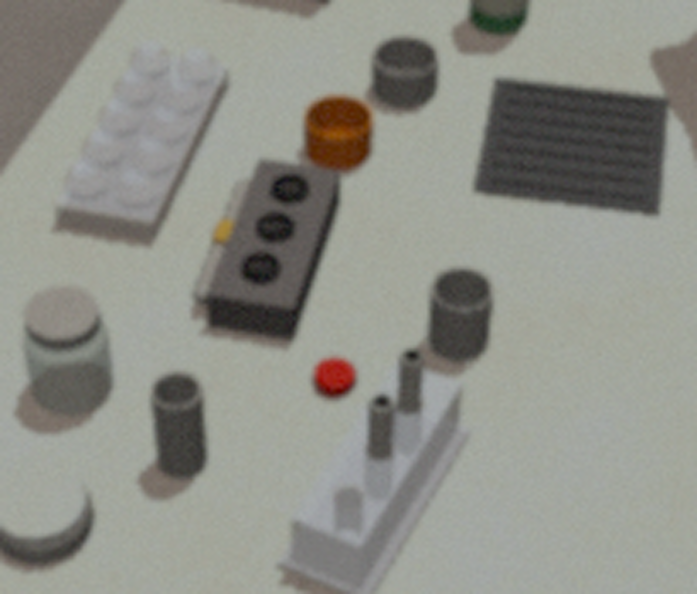

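View pics/b.png

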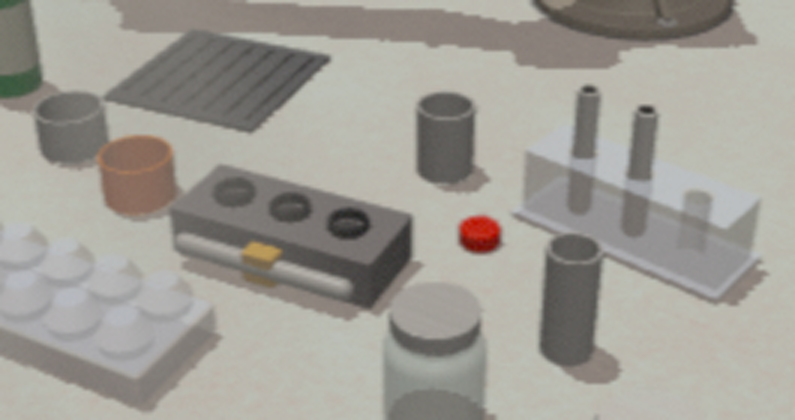

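```bash
python3 - <<'E'
from h import *
np.set_printoptions(precision=3,suppress=True)
A=snap('side');B=snap('scene')
L={'tube1':(.126,(411,356),(588,91)),'tube2':(.126,(381,402),(646,109)),'colA':(.052,(290,188),(234,191)),'colB':(.052,(275,227),(290,207)),'colC':(.052,(261,268),(349,223)),
'large':(.045,(405,56),(71,108)),'med':(.07,(461,287),(446,105)),'small':(.095,(178,390),(573,248)),'trayc':(.006,(575,144),(219,80)),
'cap':(.017,(335,370),(480,227)),'jar':(.1,(63,315),(435,318)),'orange':(.045,(339,117),(137,153)),'holeE':(.066,(349,494),(698,195))}
for k,(z,a,b) in L.items():
    p=at(A,180+a[0]/3.4,130+a[1]/3.3,z);q=at(B,160+b[0]/3,160+b[1]/3,z);print(k,p[:2],q[:2])
for a in [(496,80),(667,99),(659,212),(476,190)]:print(at(A,180+a[0]/3.4,130+a[1]/3.3,.006)[:2])
print('bottle',at(A,328,135,.0)[:2],at(B,163,188,0)[:2],'can',at(A,192,283,.035)[:2],at(B,378,305,.035)[:2])
E
```

```text
tube1 [0.47 0.15] [0.476 0.151]
tube2 [0.478 0.204] [0.48  0.204]
colA [ 0.657 -0.084] [ 0.665 -0.082]
colB [ 0.652 -0.029] [ 0.66  -0.027]
colC [0.645 0.026] [0.654 0.028]
large [ 0.618 -0.321] [ 0.621 -0.316]
med [0.466 0.008] [0.469 0.011]
small [0.643 0.22 ] [0.649 0.22 ]
trayc [ 0.428 -0.286] [ 0.443 -0.28 ]
cap [0.553 0.093] [0.558 0.097]
jar [0.763 0.177] [0.778 0.18 ]
orange [ 0.65  -0.206] [ 0.652 -0.204]
holeE [0.486 0.256] [0.489 0.258]
[ 0.53 -0.36]
[ 0.355 -0.387]
[ 0.328 -0.213]
[ 0.503 -0.187]
bottle [ 0.553 -0.478] [ 0.559 -0.476] can [0.722 0.324] [0.737 0.324]
```

```bash
cat >> h.py <<'E'
def plan(*pts):
    """pts: (x,y,z[,yaw_deg of tool x]); prints tool-frame shift mm then turn, chained"""
    o=bot.get_obs();p=np.array(o['eef_pos']);w,x,y,z=o['tool_rot'];r=R.from_quat([x,y,z,w])
    f=r.as_matrix();print('t %.2f pos'%o['t'],p.round(4),'yaw %.1f'%np.degrees(np.arctan2(f[1,0],f[0,0])),'tilt',f[:2,2].round(4),'F',np.round(o['contact_force'],1),'w %.3f'%o['gripper_width'])
    for q in pts:
        d=r.inv().apply(np.array(q[:3])-p)*1000;n=np.linalg.norm(d);print('shift',d.round(1),'rows %.1f'%(n/62.5),end=' ')
        p=np.array(q[:3])
        if len(q)>3:
            a=np.radians(q[3]);c,s=np.cos(a),np.sin(a);g=R.from_matrix(np.array([[c,s,0],[s,-c,0],[0,0,-1]]))
            t=(r.inv()*g).as_rotvec();print('turn',t.round(3),'rows %.1f'%(np.linalg.norm(t)/.186),end='');r=g
        print()
E
python3 -c "
from h import *
plan((.45,-.15,.29),(.474,.15,.25,82))"
```

```text
t 0.25 pos [ 0.2842 -0.612   0.2529] yaw 24.9 tilt [-0.0004  0.0007] F [-0.5  0.1  0.7] w 1.003
shift [ 344.9 -349.2  -36.9] rows 7.9 
shift [ 148.1 -262.    40.2] rows 4.9 turn [-0.001 -0.    -0.996] rows 5.4
```

drive_tool --series '[1, 34.5, -35, -3.7, 0, 0, 0, 1, 34.5, -35, -3.7, 0, 0, 0, 1, 34.5, -35, -3.7, 0, 0, 0, 1, 34.5, -35, -3.7, 0, 0, 0, 1, 34.5, -35, -3.7, 0, 0, 0, 1, 34.5, -35, -3.7, 0, 0, 0, 1, 34.5, -35, -3.7, 0, 0, 0, 1, 34.5, -35, -3.7, 0, 0, 0, 1, 34.5, -35, -3.7, 0, 0, 0, 1, 34.5, -35, -3.7, 0, 0, 0]'

```text
t: 1.5
eef_pos: [0.4501, -0.148, 0.2906]
tool_rot: [0.0, 0.976, 0.216, 0.0]
contact_force: [0.4, 0.8, 0.6]
gripper_width: 1.002
```

drive_tool --series '[1, 25, -44, 6.7, 0, 0, 0, 1, 25, -44, 6.7, 0, 0, 0, 1, 25, -44, 6.7, 0, 0, 0, 1, 25, -44, 6.7, 0, 0, 0, 1, 25, -44, 6.7, 0, 0, 0, 1, 24, -43, 6.7, 0, 0, 0, 1, 0, 0, 0, 0, 0, -0.166, 1, 0, 0, 0, 0, 0, -0.166, 1, 0, 0, 0, 0, 0, -0.166, 1, 0, 0, 0, 0, 0, -0.166, 1, 0, 0, 0, 0, 0, -0.166, 1, 0, 0, 0, 0, 0, -0.166]'

```text
t: 3.0
eef_pos: [0.4742, 0.1517, 0.2501]
tool_rot: [0.0, 0.753, 0.658, -0.0]
contact_force: [-0.6, -0.9, 0.5]
gripper_width: 1.002
```

```bash
python3 - <<'E'
from h import *
plan((.474,.15,.25,82))
c=snap('wrist','w1.png')
for P in [(.473,.15,.126),(.479,.204,.126),(.467,.01,.07),(.645,.22,.095)]: print(proj(c,P,True))
E
```

```text
t 3.00 pos [0.4742 0.1517 0.2501] yaw 82.3 tilt [ 0.0001 -0.0002] F [-0.6 -0.9  0.5] w 1.002
shift [-1.7  0.1  0.1] rows 0.0 turn [0.    0.    0.005] rows 0.0
[279.68786725 213.8818728 ]
[277.94352406 145.25006605]
[291.13907172 315.71908747]
[454.83137361 107.5378638 ]
```

View pics/w1.png

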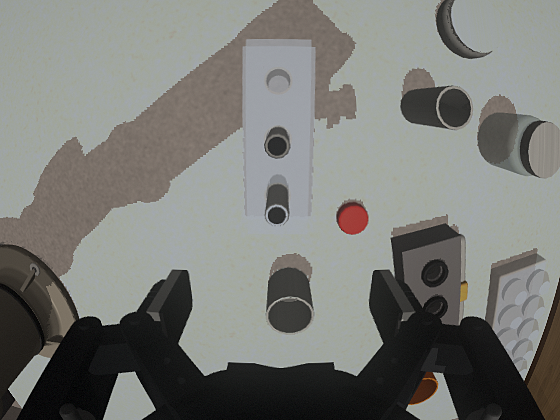

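Wrist picture: tube tops are at (277,214) and (277,145), the third hole is empty, the medium tin rim is at (290,314) and the small one at (453,107). All match the predictions.

```bash
python3 - <<'E'
from h import *
c=snap('wrist')
for n,u,v,z in [('t1',277,214,.126),('t2',277,145,.126),('med',290,314,.07),('small',453,107,.095),('cC',434,271,.052),('cB',435,306,.052),('hole3',278,80,.066)]: print(n,at(c,u,v,z,True).round(4))
p=at(c,277,214,.126,True); plan((p[0],p[1],.15,82),(p[0],p[1],.105,82))
E
```

```text
t1 [0.4709 0.1501 0.126 ]
t2 [0.478  0.2043 0.126 ]
med [0.4669 0.0125 0.07  ]
small [0.6425 0.2216 0.095 ]
cC [0.6452 0.0296 0.052 ]
cB [ 0.6521 -0.0241  0.052 ]
hole3 [0.4854 0.2584 0.066 ]
t 3.10 pos [0.4741 0.1517 0.2501] yaw 82.0 tilt [-0.0001 -0.    ] F [-0.6 -0.6 -0.9] w 1.001
shift [ -2.   -3.  100.1] rows 1.6 turn [-0.  0.  0.] rows 0.0
shift [ 0.  0. 45.] rows 0.7 turn [0. 0. 0.] rows 0.0
```

drive_tool --series '[1, -1, -1.5, 50, 0, 0, 0, 1, -1, -1.5, 50, 0, 0, 0, 1, 0, 0, 25, 0, 0, 0, 1, 0, 0, 20, 0, 0, 0, 1, 0, 0, 0, 0, 0, 0, -1, 0, 0, 0, 0, 0, 0, -1, 0, 0, 0, 0, 0, 0, -1, 0, 0, 0, 0, 0, 0, -1, 0, 0, 0, 0, 0, 0, -1, 0, 0, 0, 0, 0, 0, -1, 0, 0, 0, 0, 0, 0]' --force 60

```text
t: 4.47
eef_pos: [0.4713, 0.1504, 0.1057]
tool_rot: [0.0, 0.755, 0.656, 0.0]
contact_force: [-0.2, -0.7, 5.5]
gripper_width: 0.214
```

drive_tool --series '[-1, 0, 0, -15, 0, 0, 0, -1, 0, 0, -25, 0, 0, 0, -1, 0, 0, -30, 0, 0, 0, -1, 0, 0, -30, 0, 0, 0, -1, 0, 0, 0, 0, 0, 0]'

```text
t: 5.1
eef_pos: [0.4723, 0.151, 0.2079]
tool_rot: [0.001, 0.755, 0.656, 0.002]
contact_force: [0.1, 0.4, -1.3]
gripper_width: 0.216
```

```bash
python3 - <<'E'
from h import *
plan((.647,.028,.205,96))
c=snap('wrist','w2.png')
E
```

```text
t 5.10 pos [0.4723 0.151  0.2079] yaw 82.0 tilt [0.005  0.0013] F [ 0.1  0.4 -1.3] w 0.216
shift [-97.3 190.2   3.6] rows 3.4 turn [ 0.005 -0.001 -0.245] rows 1.3
```

drive_tool --series '[-1, -16, 32, 0, 0, 0, 0, -1, -16, 32, 0, 0, 0, 0, -1, -16, 32, 0, 0, 0, 0, -1, -16, 32, 0, 0, 0, 0, -1, -16, 32, 0, 0, 0, 0, -1, -17.3, 30, 0, 0, 0, 0, -1, 0, 0, 0, 0, 0, -0.12, -1, 0, 0, 0, 0, 0, -0.125, -1, 0, 0, 0, 0, 0, 0]'

```text
t: 6.28
eef_pos: [0.6447, 0.0272, 0.2036]
tool_rot: [-0.001, 0.669, 0.743, -0.001]
contact_force: [-0.0, 0.3, -1.6]
gripper_width: 0.215
```

```bash
python3 - <<'E'
from h import *
plan((.647,.028,.205,96))
w=snap('wrist');s=snap('side');c=snap('scene')
def crop(i,u,v,n):
    u,v=int(u),int(v);return cv2.resize(np.clip(255*(i[max(0,v-n):v+n,max(0,u-n):u+n]/255.)**.6,0,255).astype('uint8'),(390,390),interpolation=cv2.INTER_CUBIC)
P=(.646,.028,.08)
cs=proj(s,P);cc=proj(c,P);print(cs,cc)
a=np.hstack([crop(s['pixels'],*cs,45),crop(c['pixels'],*cc,45)]);cv2.imwrite('pics/c1.png',a);cv2.imwrite('pics/w3.png',w['pixels'])
E
```

```text
t 6.28 pos [0.6447 0.0272 0.2036] yaw 96.0 tilt [-0.0025  0.0003] F [-0.   0.3 -1.6] w 0.215
shift [ 0.5  2.3 -1.4] rows 0.0 turn [-0.002 -0.001 -0.001] rows 0.0
[256.04913467 204.96220082] [278.08911271 223.07015492]
```

View pics/w3.png

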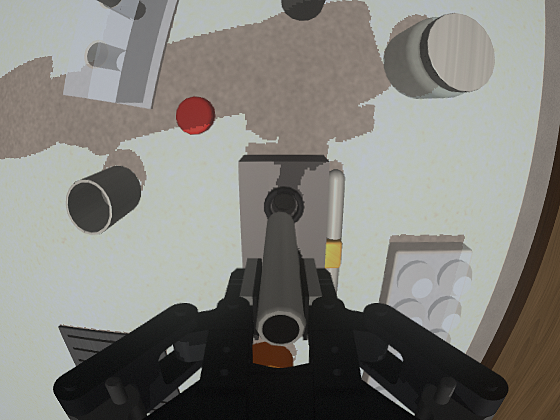

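View pics/c1.png

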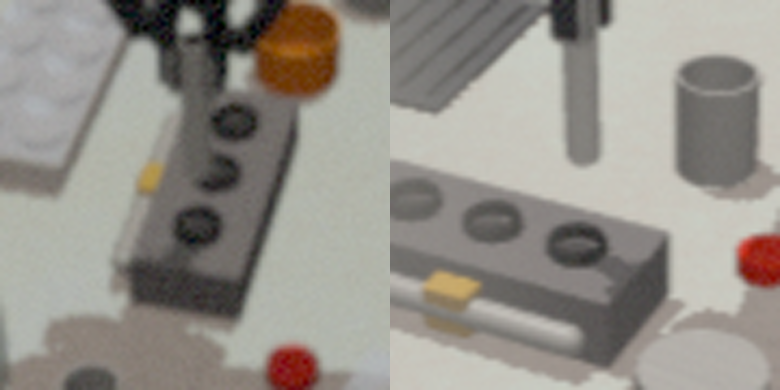

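Wrist: the tube foot is at about (283,214) and the collet C collar at (284,205). Scene crop: foot at (193,156), collar at (187,244). Side crop: foot at about (197,165), collar at (198,228).

```bash
python3 - <<'E'
from h import *
w=snap('wrist');s=snap('side');c=snap('scene');k=390/90
print('wrist',at(w,283,214,.1046,True).round(4),at(w,284,205,.052,True).round(4))
print('scene',at(c,233+193/k,178+156/k,.1046).round(4),at(c,233+187/k,178+244/k,.052).round(4))
print('side',at(s,211+197/k,159+165/k,.1046).round(4),at(s,211+198/k,159+228/k,.052).round(4))
# tube edges in wrist image near foot
print(proj(w,(.6447,.0272,.1046),True),proj(w,(.6447,.0272,.052),True))
# grey crop for collar circle fit
g=cv2.GaussianBlur(cv2.cvtColor(w['pixels'],cv2.COLOR_BGR2GRAY),(3,3),0)
print(g[196:212:3,255:315:2])
E
```

```text
wrist [0.6459 0.0337 0.1046] [0.6482 0.0248 0.052 ]
scene [0.6451 0.0264 0.1046] [0.6545 0.0273 0.052 ]
side [0.6472 0.0195 0.1046] [0.6446 0.0279 0.052 ]
[280.42780204 222.32209745] [280.3587711 201.9517132]
[[125 125 124 124 125  96  39  48  47  44  42  43  44  44  44  43  44  43
   39  43  47  43  39  67 117 120 120 120 119 119]
 [125 124 124 125 119  51  48  46  52  45  45  44  44  43  43  42  43  43
   40  47  47  47  42  60 119 120 120 119 119 119]
 [125 124 124 125  83  44  48  47  62  42  44  44  43  43  43  43  43  43
   42  43  62  47  47  40  88 121 120 119 119 120]
 [124 124 123 125  72  48  45  46  59  44  40  44  44  44  44  43  43  44
   43  44  72  49  49  40  81 122 119 119 119 118]
 [123 124 123 125  74  46  46  46  62  47  46  42  39  38  39  42  42  43
   44  48  71  37  49  41  84 122 119 119 118 119]
 [123 123 123 124  96  45  48  38  54  60  48  53  57  52  48  47  45  45
   49  69  46  41  48  47 112 120 118 118 118 118]]
```

drive_tool --series '[-1, 0, 1.5, 20, 0, 0, 0, -1, 0, 0, 20, 0, 0, 0, -1, 0, 0, 6, 0, 0, 0, -1, 0, 0, 0, 0, 0, 0]'

```text
t: 7.08
eef_pos: [0.6465, 0.0276, 0.158]
tool_rot: [-0.001, 0.669, 0.743, -0.001]
contact_force: [-0.2, -0.1, -0.4]
gripper_width: 0.219
```

```bash
python3 - <<'E'
from h import *
plan((.647,.027,.157,96))
w=snap('wrist');s=snap('side');c=snap('scene')
def crop(i,u,v,n,k):
    u,v=int(u),int(v);return cv2.resize(np.clip(255*(i[v-n:v+n,u-n:u+n]/255.)**.5,0,255).astype('uint8'),(k,k),interpolation=cv2.INTER_CUBIC)
P=(.647,.027,.055)
U=[proj(w,P,True),proj(s,P),proj(c,P)];print(U)
cv2.imwrite('pics/c2.png',np.hstack([crop(i['pixels'],*u,n,266) for i,u,n in zip((w,s,c),U,(35,25,25))]))
E
```

```text
t 7.08 pos [0.6465 0.0276 0.158 ] yaw 96.0 tilt [-0.0017  0.0001] F [-0.2 -0.1 -0.4] w 0.219
shift [-0.6  0.4  1. ] rows 0.0 turn [-0.002 -0.     0.   ] rows 0.0
[array([281.69675546, 221.49486506]), array([256.04620943, 210.53478368]), array([277.72473783, 231.78671497])]
```

View pics/c2.png

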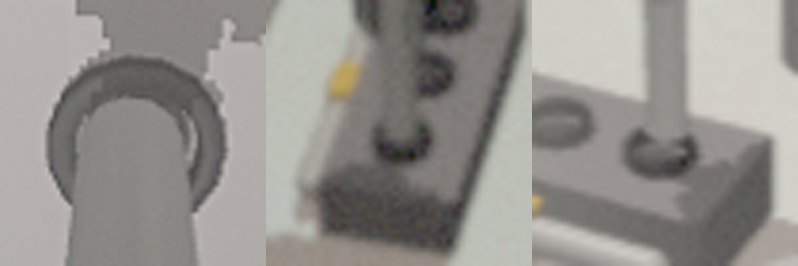

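Wrist crop: collar centre at about (137,138) and foot, corrected for parallax, at about (135,141), so it is aligned to within a millimetre. I'll go down while watching the force.

drive_tool --series '[-1, 0, 0, 5, 0, 0, 0, -1, 0, 0, 5, 0, 0, 0, -1, 0, 0, 5, 0, 0, 0, -1, 0, 0, 4, 0, 0, 0, -1, 0, 0, 0, 0, 0, 0]'

```text
t: 7.85
eef_pos: [0.6473, 0.026, 0.1396]
tool_rot: [0.001, 0.669, 0.743, -0.001]
contact_force: [2.1, -4.8, -3.7]
gripper_width: 0.218
```

drive_tool --series '[-1, -2.5, 1, 0, 0, 0, 0, -1, 0, 0, 3, 0, 0, 0, -1, 0, 0, 3, 0, 0, 0, -1, 0, 0, 0, 0, 0, 0]'

```text
t: 8.35
eef_pos: [0.648, 0.0252, 0.1337]
tool_rot: [-0.0, 0.669, 0.743, -0.0]
contact_force: [-0.5, -2.8, -1.4]
gripper_width: 0.22
```

drive_tool --series '[-1, -1, 0, 3, 0, 0, 0, -1, 0, 0, 4, 0, 0, 0, -1, 0, 0, 4, 0, 0, 0, -1, 0, 0, 4, 0, 0, 0, -1, 0, 0, 2, 0, 0, 0, -1, 0, 0, 0, 0, 0, 0]'

```text
t: 9.1
eef_pos: [0.6485, 0.0247, 0.1183]
tool_rot: [0.0, 0.669, 0.743, 0.0]
contact_force: [-2.7, -2.2, 8.5]
gripper_width: 0.215
```

drive_tool --series '[-1, 0, 0, 2, 0, 0, 0, -1, 0, 0, 2, 0, 0, 0, -1, 0, 0, 2, 0, 0, 0, -1, 0, 0, 0, 0, 0, 0]'

```text
t: 9.6
eef_pos: [0.6491, 0.0248, 0.1155]
tool_rot: [0.001, 0.669, 0.743, 0.0]
contact_force: [-9.8, -4.5, 30.1]
gripper_width: 0.217
```

drive_tool --series '[-1, 0, 0, -1.5, 0, 0, 0, 0, 0, 0, 0, 0, 0, 0, 0, 0, 0, 0, 0, 0, 0, 0.2, 0, 0, 0, 0, 0, 0, 0, 0, 0, -40, 0, 0, 0, 0.2, 0, 0, -60, 0, 0, 0]'

```text
t: 10.35
eef_pos: [0.647, 0.0241, 0.2113]
tool_rot: [-0.002, 0.669, 0.743, -0.001]
contact_force: [1.2, -0.0, 0.0]
gripper_width: 0.595
```

```bash
python3 - <<'E'
from h import *
plan((.478,.2043,.21,82),(.478,.2043,.105,82))
E
```

```text
t 10.35 pos [0.647  0.0241 0.2113] yaw 96.0 tilt [-0.0049  0.0004] F [ 1.2 -0.   0. ] w 0.595
shift [ 196.9 -149.1    2.2] rows 4.0 turn [-0.005 -0.     0.245] rows 1.3
shift [  0.   0. 105.] rows 1.7 turn [0. 0. 0.] rows 0.0
```

drive_tool --series '[0.2, 33, -25, 0, 0, 0, 0, 0.2, 33, -25, 0, 0, 0, 0, 0.2, 33, -25, 0, 0, 0, 0, 0.2, 33, -25, 0, 0, 0, 0, 0.2, 33, -25, 0, 0, 0, 0, 0.2, 32, -24, 0, 0, 0, 0, 0.2, 0, 0, 0, 0, 0, 0.12, 0.2, 0, 0, 0, 0, 0, 0.125, 0.2, 0, 0, 0, 0, 0, 0]'

```text
t: 11.48
eef_pos: [0.4794, 0.2048, 0.2125]
tool_rot: [-0.0, 0.754, 0.657, -0.0]
contact_force: [0.6, -0.7, 0.7]
gripper_width: 0.6
```

```bash
python3 - <<'E'
from h import *
plan((.478,.2043,.105,82))
c=snap('wrist');s=snap('scene');sd=snap('side')
print(proj(c,(.478,.2043,.126),True))
cv2.imwrite('pics/m1.png',np.vstack([np.hstack([cv2.resize(c['pixels'],(400,300)),cv2.resize(s['pixels'],(400,300))]),np.hstack([cv2.resize(sd['pixels'],(400,300)),cv2.resize(c['pixels'][150:270,200:360],(400,300))])]))
E
```

```text
t 11.47 pos [0.4794 0.2048 0.2125] yaw 82.1 tilt [-0.0001  0.    ] F [ 0.6 -0.7  0.7] w 0.600
shift [ -0.7  -1.3 107.5] rows 1.7 turn [-0.    -0.     0.001] rows 0.0
[279.19309801 229.56036191]
```

View pics/m1.png

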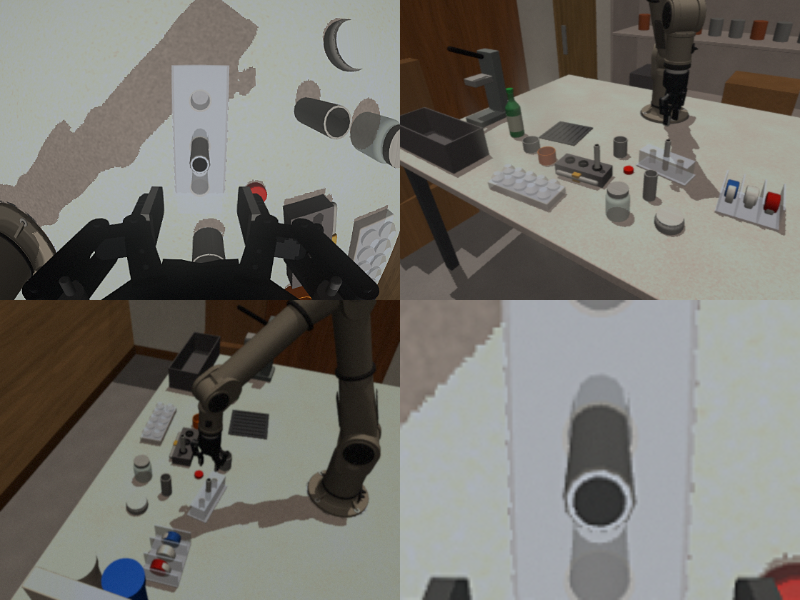

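Tube 1 stands in its collet. Tube 2's top is at wrist (280,230), as predicted.

drive_tool --series '[0.2, -0.5, -1, 50, 0, 0, 0, 0.2, 0, 0, 35, 0, 0, 0, 0.2, 0, 0, 22.5, 0, 0, 0, 0.2, 0, 0, 0, 0, 0, 0, -1, 0, 0, 0, 0, 0, 0, -1, 0, 0, 0, 0, 0, 0, -1, 0, 0, 0, 0, 0, 0, -1, 0, 0, 0, 0, 0, 0, -1, 0, 0, 0, 0, 0, 0]'

```text
t: 12.75
eef_pos: [0.4793, 0.2047, 0.1064]
tool_rot: [0.0, 0.755, 0.656, 0.001]
contact_force: [-0.7, -0.2, 7.0]
gripper_width: 0.216
```

drive_tool --series '[-1, 0, 0, -15, 0, 0, 0, -1, 0, 0, -35, 0, 0, 0, -1, 0, 0, -50, 0, 0, 0, -1, 0, 0, -45, 0, 0, 0, -1, 0, 0, 0, 0, 0, 0]'

```text
t: 13.38
eef_pos: [0.4802, 0.2054, 0.2546]
tool_rot: [0.001, 0.755, 0.656, 0.004]
contact_force: [-0.3, -0.5, -0.8]
gripper_width: 0.219
```

```bash
python3 - <<'E'
from h import *
a=np.radians(96);x=np.array([np.cos(a),np.sin(a)])
p=np.array([.6485,.025])-.110*x;print(p)
plan((.65,.16,.25),(p[0],p[1],.25,96))
E
```

```text
[ 0.65999813 -0.08439741]
t 13.38 pos [0.4802 0.2054 0.2546] yaw 82.0 tilt [0.0074 0.0026] F [-0.3 -0.5 -0.8] w 0.219
shift [-21.3 174.5   5.7] rows 2.8 
shift [-240.6   44.    -0.6] rows 3.9 turn [ 0.007 -0.003 -0.245] rows 1.3
```

drive_tool --series '[-1, -37.5, 31.2, 0, 0, 0, 0, -1, -37.5, 31.2, 0, 0, 0, 0, -1, -37.5, 31.2, 0, 0, 0, 0, -1, -37.5, 31.2, 0, 0, 0, 0, -1, -37.5, 31.2, 0, 0, 0, 0, -1, -37.5, 31.2, 0, 0, 0, 0, -1, -37, 31.3, 0, 0, 0, 0, -1, 0, 0, 0, 0, 0, -0.12, -1, 0, 0, 0, 0, 0, -0.125, -1, 0, 0, 40, 0, 0, 0, -1, 0, 0, 0, 0, 0, 0]'

```text
t: 14.75
eef_pos: [0.6554, -0.0861, 0.2065]
tool_rot: [-0.003, 0.669, 0.743, -0.002]
contact_force: [0.3, 0.1, -0.1]
gripper_width: 0.216
```

```bash
python3 - <<'E'
from h import *
plan((.66,-.0844,.164,96))
E
```

```text
t 14.75 pos [ 0.6554 -0.0861  0.2065] yaw 96.0 tilt [-0.0078  0.0005] F [ 0.3  0.1 -0.1] w 0.216
shift [ 1.2  5.  42.4] rows 0.7 turn [-0.008 -0.001  0.   ] rows 0.0
```

drive_tool --series '[-1, 1.2, 4.5, 0, -0.007, 0, 0, -1, 0, 0, 22, 0, 0, 0, -1, 0, 0, 20, 0, 0, 0, -1, 0, 0, 0, 0, 0, 0]'

```text
t: 15.25
eef_pos: [0.6612, -0.0843, 0.1653]
tool_rot: [0.001, 0.669, 0.743, 0.001]
contact_force: [0.2, -1.1, -1.3]
gripper_width: 0.216
```

```bash
python3 - <<'E'
from h import *
plan((.66,-.0844,.159,96))
w=snap('wrist');c=snap('scene')
def crop(i,u,v,n,k):
    u,v=int(u),int(v);return cv2.resize(np.clip(255*(i[v-n:v+n,u-n:u+n]/255.)**.5,0,255).astype('uint8'),(k,k),interpolation=cv2.INTER_CUBIC)
P=(.66,-.0844,.055)
U=[proj(w,P,True),proj(c,P)];print(U)
cv2.imwrite('pics/c3.png',np.hstack([crop(i['pixels'],*u,n,390) for i,u,n in zip((w,c),U,(35,25))]))
E
```

```text
t 15.25 pos [ 0.6612 -0.0843  0.1653] yaw 96.0 tilt [0.0022 0.0009] F [ 0.2 -1.1 -1.3] w 0.216
shift [ 0.  -1.2  6.3] rows 0.1 turn [ 0.002 -0.001  0.   ] rows 0.0
[array([278.87331777, 217.55946806]), array([238.41455708, 221.49376538])]
```

View pics/c3.png

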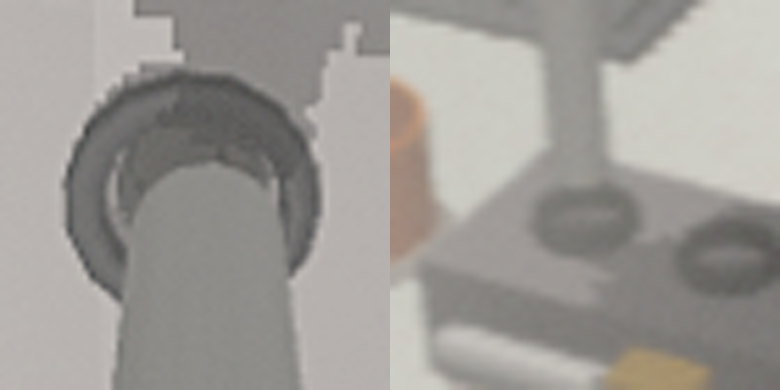

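drive_tool --series '[-1, 0, -1.8, 5, 0, 0, 0, -1, 0, 0, 6, 0, 0, 0, -1, 0, 0, 5, 0, 0, 0, -1, 0, 0, 5, 0, 0, 0, -1, 0, 0, 4, 0, 0, 0, -1, 0, 0, 0, 0, 0, 0]'

```text
t: 16.1
eef_pos: [0.6607, -0.0848, 0.1426]
tool_rot: [0.002, 0.669, 0.743, 0.002]
contact_force: [-1.2, -1.3, -0.7]
gripper_width: 0.218
```

drive_tool --series '[-1, 0, 0, 5, 0, 0, 0, -1, 0, 0, 5, 0, 0, 0, -1, 0, 0, 0, 0, 0, 0]'

```text
t: 16.48
eef_pos: [0.6605, -0.085, 0.1322]
tool_rot: [0.002, 0.669, 0.743, 0.002]
contact_force: [-3.5, -2.6, -0.2]
gripper_width: 0.221
```

drive_tool --series '[-1, -0.5, -0.7, 4, 0, 0, 0, -1, 0, 0, 4, 0, 0, 0, -1, 0, 0, 4, 0, 0, 0, -1, 0, 0, 4, 0, 0, 0, -1, 0, 0, 3, 0, 0, 0, -1, 0, 0, 1.5, 0, 0, 0, -1, 0, 0, 0, 0, 0, 0]'

```text
t: 17.35
eef_pos: [0.6609, -0.0852, 0.1162]
tool_rot: [0.003, 0.669, 0.743, 0.002]
contact_force: [-13.8, -2.9, 25.7]
gripper_width: 0.218
```

drive_tool --series '[-1, 0, 0, -1.5, 0, 0, 0, 0, 0, 0, 0, 0, 0, 0, 0, 0, 0, 0, 0, 0, 0, 1, 0, 0, 0, 0, 0, 0, 1, 0, 0, -40, 0, 0, 0, 1, 0, 0, -55, 0, 0, 0]'

```text
t: 18.1
eef_pos: [0.6593, -0.0847, 0.2083]
tool_rot: [0.001, 0.669, 0.743, 0.002]
contact_force: [1.9, -0.2, 0.7]
gripper_width: 0.999
```

```bash
python3 - <<'E'
from h import *
plan((.60,-.318,.21,75))
E
```

```text
t 18.10 pos [ 0.6593 -0.0847  0.2083] yaw 96.0 tilt [0.0037 0.0018] F [ 1.9 -0.2  0.7] w 0.999
shift [-225.8  -83.5   -2.4] rows 3.9 turn [ 0.004 -0.002  0.367] rows 2.0
```

drive_tool --series '[1, -38, -10.6, 0, 0, 0, 0, 1, -38, -10.6, 0, 0, 0, 0, 1, -38, -10.6, 0, 0, 0, 0, 1, -38, -10.6, 0, 0, 0, 0, 1, -38, -10.6, 0, 0, 0, 0, 1, -38, -10.6, 0, 0, 0, 0, 1, 0, 0, 0, 0, 0, 0.18, 1, 0, 0, 0, 0, 0, 0.185, 1, 0, 0, 0, 0, 0, 0]'

```text
t: 19.23
eef_pos: [0.6211, -0.318, 0.2085]
tool_rot: [0.002, 0.792, 0.61, 0.003]
contact_force: [0.3, -1.0, 0.9]
gripper_width: 1.002
```

```bash
python3 - <<'E'
from h import *
plan((.62,-.318,.2,75))
w=snap('wrist');c=snap('scene');print(proj(w,(.62,-.318,.045),True))
k=lambda i:np.clip(255*(i/255.)**.7,0,255).astype('uint8')
cv2.imwrite('pics/l1.png',np.hstack([cv2.resize(k(w['pixels'][100:380,140:420]),(420,420)),cv2.resize(k(c['pixels'][150:300,150:285]),(378,420))]))
E
```

```text
t 19.23 pos [ 0.6211 -0.318   0.2085] yaw 75.2 tilt [0.0072 0.0007] F [ 0.3 -1.   0.9] w 1.002
shift [-0.3 -1.2  8.5] rows 0.1 turn [ 0.007 -0.002  0.004] rows 0.0
[278.28526991 199.04097916]
```

View pics/l1.png

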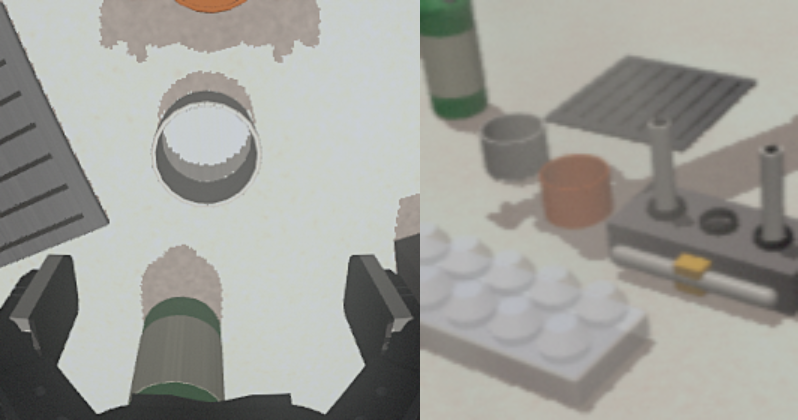

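```bash
python3 - <<'E'
from h import *
w=snap('wrist');p=at(w,277.3,201.3,.045,True);print(p)
plan((p[0],p[1],.03,75))
E
```

```text
[ 0.61848565 -0.31977963  0.045     ]
t 19.38 pos [ 0.621  -0.318   0.2085] yaw 75.3 tilt [0.0071 0.0009] F [ 0.5 -0.5  0.2] w 1.001
shift [ -2.8  -3.2 178.5] rows 2.9 turn [ 0.007 -0.003  0.005] rows 0.0
```

drive_tool --series '[1, -2.3, -3, 0, 0.007, -0.002, 0, 1, 0, 0, 60, 0, 0, 0, 1, 0, 0, 60, 0, 0, 0, 1, 0, 0, 30, 0, 0, 0, 1, 0, 0, 18, 0, 0, 0, 1, 0, 0, 10, 0, 0, 0, 1, 0, 0, 0, 0, 0, 0, 0.2, 0, 0, 0, 0, 0, 0, -1, 0, 0, 0, 0, 0, 0, -1, 0, 0, 0, 0, 0, 0, -1, 0, 0, 0, 0, 0, 0]' --force 30

```text
t: 20.75
eef_pos: [0.6184, -0.3201, 0.0325]
tool_rot: [0.001, 0.793, 0.609, 0.001]
contact_force: [-1.9, -0.4, 6.5]
gripper_width: 0.777
```

drive_tool --series '[-1, 0, 0, -20, 0, 0, 0, -1, 0, 0, -40, 0, 0, 0, -1, 0, 0, 0, 0, 0, 0]'

```text
t: 21.12
eef_pos: [0.62, -0.3206, 0.0956]
tool_rot: [0.003, 0.793, 0.609, 0.002]
contact_force: [-0.6, 0.3, -0.8]
gripper_width: 0.778
```

```bash
python3 -c "
from h import *
plan((.442,-.285,.09,75),(.442,-.285,.039,75))"
```

```text
t 21.12 pos [ 0.62   -0.3206  0.0956] yaw 75.1 tilt [ 0.0067 -0.0023] F [-0.6  0.3 -0.8] w 0.778
shift [ -11.4 -181.2    4.4] rows 2.9 turn [0.007 0.001 0.002] rows 0.0
shift [ 0.  0. 51.] rows 0.8 turn [0. 0. 0.] rows 0.0
```

drive_tool --series '[-1, -2, -30, 0, 0.004, 0, 0, -1, -2, -30, 0, 0.003, 0, 0, -1, -2, -30, 0, 0, 0, 0, -1, -2, -30, 0, 0, 0, 0, -1, -2, -30, 0, 0, 0, 0, -1, -1.5, -31, 0, 0, 0, 0, -1, 0, 0, 0, 0, 0, 0, -1, 0, 0, 25, 0, 0, 0, -1, 0, 0, 20, 0, 0, 0, -1, 0, 0, 0, 0, 0, 0]'

```text
t: 22.38
eef_pos: [0.4389, -0.2837, 0.0457]
tool_rot: [-0.004, 0.793, 0.61, -0.002]
contact_force: [-0.3, 0.2, -1.8]
gripper_width: 0.779
```

```bash
python3 -c "
from h import *
plan((.442,-.285,.039,75))"
```

```text
t 22.38 pos [ 0.4389 -0.2837  0.0457] yaw 75.1 tilt [-0.0089  0.0037] F [-0.3  0.2 -1.8] w 0.779
shift [-0.5  3.4  6.7] rows 0.1 turn [-0.01  -0.001  0.002] rows 0.1
```

drive_tool --series '[-1, 0, 0, 3, -0.009, 0, 0, -1, 0, 0, 4, 0, 0, 0, -1, 0, 0, 0.5, 0, 0, 0, 0.7, 0, 0, 0, 0, 0, 0, 1, 0, 0, 0, 0, 0, 0, 1, 0, 0, 0, 0, 0, 0, 1, 0, 0, -30, 0, 0, 0, 1, 0, 0, -60, 0, 0, 0, 1, 0, 0, -60, 0, 0, 0, 1, 0, 0, 0, 0, 0, 0]'

```text
t: 23.62
eef_pos: [0.4417, -0.2854, 0.1941]
tool_rot: [0.005, 0.793, 0.609, 0.002]
contact_force: [-0.2, 0.5, -0.5]
gripper_width: 0.997
```

```bash
python3 - <<'E'
from h import *
plan((.467,.012,.2,75))
w=snap('wrist','w5.png');print(proj(w,(.442,-.285,.051),True),proj(w,(.432,-.286,.006),True))
c=snap('scene');s=snap('side')
k=lambda i:np.clip(255*(i/255.)**.7,0,255).astype('uint8')
cv2.imwrite('pics/l2.png',np.hstack([cv2.resize(k(w['pixels']),(400,300)),cv2.resize(k(c['pixels'][150:300,160:360]),(400,300))]))
E
```

```text
t 23.62 pos [ 0.4417 -0.2854  0.1941] yaw 75.1 tilt [ 0.0096 -0.0052] F [-0.2  0.5 -0.5] w 0.997
shift [293.9 -52.   -7.2] rows 4.8 turn [0.011 0.003 0.002] rows 0.1
[279.21547626 203.72874297] [269.2264937  194.10536044]
```

View pics/l2.png

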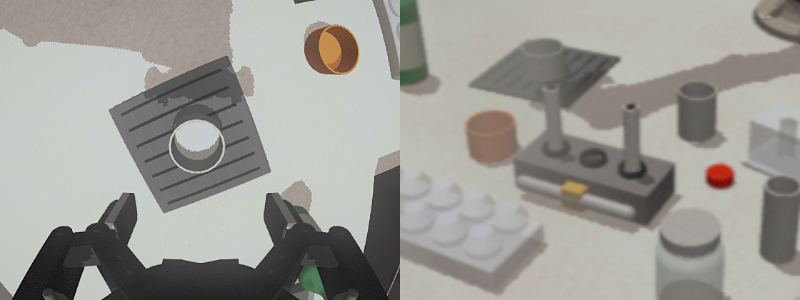

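The large tin stands upright on the tray, rim at wrist (276,204), about 10 mm from the tray centre. The medium tin has not moved.

drive_tool --series '[1, 42, -7.4, 0, 0.01, 0.003, 0, 1, 42, -7.4, 0, 0, 0, 0, 1, 42, -7.4, 0, 0, 0, 0, 1, 42, -7.4, 0, 0, 0, 0, 1, 42, -7.4, 0, 0, 0, 0, 1, 42, -7.4, 0, 0, 0, 0, 1, 42, -7.4, 0, 0, 0, 0, 1, 0, 0, 0, 0, 0, 0, 1, 0, 0, 0, 0, 0, 0]'

```text
t: 24.9
eef_pos: [0.4635, 0.0127, 0.1892]
tool_rot: [-0.005, 0.793, 0.61, -0.002]
contact_force: [-1.2, 0.1, -0.2]
gripper_width: 0.995
```

```bash
python3 - <<'E'
from h import *
plan((.467,.012,.2,75))
w=snap('wrist');u=proj(w,(.467,.0125,.07),True);print(u)
s=w['pixels'][130:280,200:360];cv2.imwrite('pics/m2.png',cv2.resize(np.clip(255*(s/255.)**.7,0,255).astype('uint8'),None,fx=4,fy=4,interpolation=cv2.INTER_CUBIC))
E
```

```text
t 24.90 pos [0.4635 0.0127 0.1892] yaw 75.1 tilt [-0.0099  0.0054] F [-1.2  0.1 -0.2] w 0.995
shift [  0.3   3.4 -10.8] rows 0.2 turn [-0.011 -0.003  0.002] rows 0.1
[286.96081287 213.01518067]
```

View pics/m2.png

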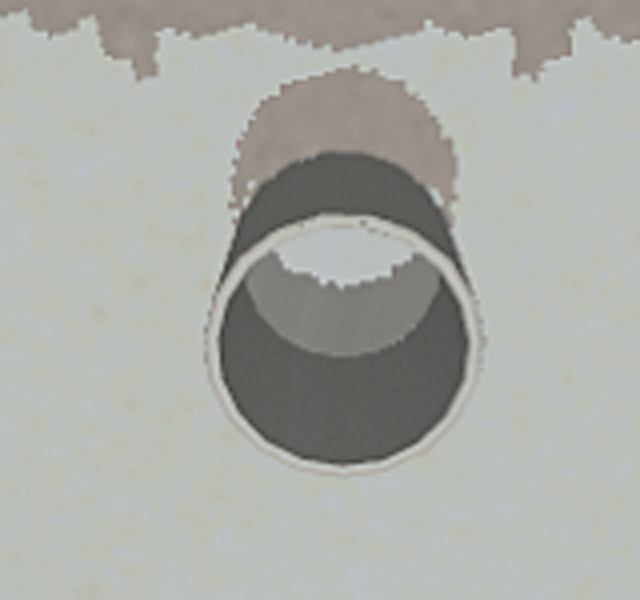

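Medium rim centre is at wrist (285.8,215.5), about 2 mm from the prediction.

drive_tool --series '[1, -1.5, 2.5, 0, -0.009, -0.002, 0, 1, 0, 0, 50, 0, 0, 0, 1, 0, 0, 45, 0, 0, 0, 1, 0, 0, 32, 0, 0, 0, 1, 0, 0, 0, 0, 0, 0, 0, 0, 0, 0, 0, 0, 0, -1, 0, 0, 0, 0, 0, 0, -1, 0, 0, 0, 0, 0, 0, -1, 0, 0, 0, 0, 0, 0, -1, 0, 0, 0, 0, 0, 0]' --force 30

```text
t: 26.2
eef_pos: [0.4678, 0.0112, 0.065]
tool_rot: [0.001, 0.793, 0.609, 0.002]
contact_force: [-0.3, -0.3, 7.9]
gripper_width: 0.62
```

drive_tool --series '[-1, 0, 0, -20, 0, 0, 0, -1, 0, 0, -50, 0, 0, 0, -1, 0, 0, -40, 0, 0, 0, -1, 0, 0, 0, 0, 0, 0]'

```text
t: 26.7
eef_pos: [0.4686, 0.0113, 0.1768]
tool_rot: [0.002, 0.793, 0.609, 0.003]
contact_force: [-0.0, -0.1, -1.1]
gripper_width: 0.618
```

```bash
python3 -c "
from h import *
plan((.440,-.285,.17,75))"
```

```text
t 26.70 pos [0.4686 0.0113 0.1768] yaw 75.1 tilt [0.0082 0.0006] F [-0.  -0.1 -1.1] w 0.618
shift [-293.7   48.7    6.4] rows 4.8 turn [ 0.008 -0.003  0.001] rows 0.0
```

drive_tool --series '[-1, -42, 7, 0, 0, 0, 0, -1, -42, 7, 0, 0, 0, 0, -1, -42, 7, 0, 0, 0, 0, -1, -42, 7, 0, 0, 0, 0, -1, -42, 7, 0, 0, 0, 0, -1, -42, 7, 0, 0, 0, 0, -1, -41, 6, 0, 0, 0, 0, -1, 0, 0, 0, 0, 0, 0, -1, 0, 0, 0, 0, 0, 0]'

```text
t: 27.82
eef_pos: [0.4371, -0.2836, 0.1724]
tool_rot: [-0.001, 0.793, 0.609, 0.001]
contact_force: [-0.2, 1.0, -1.5]
gripper_width: 0.621
```

```bash
python3 - <<'E'
from h import *
plan((.4392,-.285,.12,75))
w=snap('wrist');c=snap('scene')
P=(.4392,-.285,.051);u=proj(w,P,True);v=proj(c,P);print(u,v)
k=lambda i:np.clip(255*(i/255.)**.6,0,255).astype('uint8')
v=v.astype(int)
print(v)
cv2.imwrite('pics/m3.png',np.hstack([cv2.resize(k(w['pixels'][100:380,140:420]),(400,400)),cv2.resize(k(c['pixels'][v[1]-45:v[1]+35,v[0]-40:v[0]+40]),(400,400),interpolation=cv2.INTER_CUBIC)]))
E
```

```text
t 27.82 pos [ 0.4371 -0.2836  0.1724] yaw 75.1 tilt [0.     0.0023] F [-0.2  1.  -1.5] w 0.621
shift [-1.   2.5 52.4] rows 0.8 turn [-0.001 -0.002  0.002] rows 0.0
[284.06021459 214.03135437] [231.44754611 173.05701594]
[231 173]
```

View pics/m3.png

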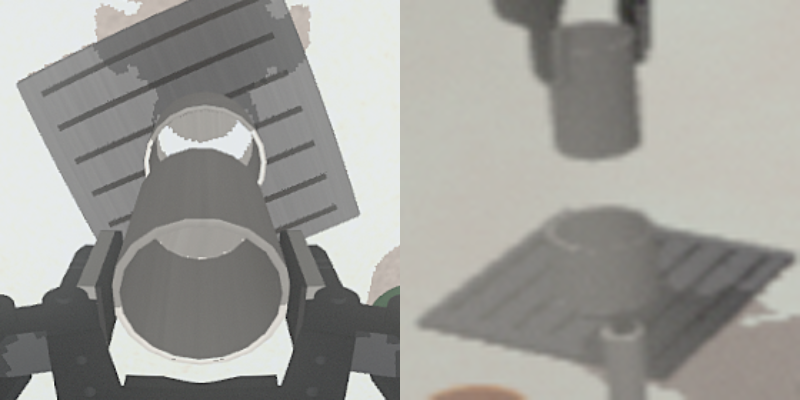

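Large rim centre is at wrist (284,214), exactly as predicted. I'll shift and lower.

drive_tool --series '[-1, -1, 2.3, 0, 0, 0, 0, -1, 0, 0, 35, 0, 0, 0, -1, 0, 0, 12, 0, 0, 0, -1, 0, 0, 10, 0, 0, 0, -1, 0, 0, 8, 0, 0, 0, -1, 0, 0, 0, 0, 0, 0]'

```text
t: 28.68
eef_pos: [0.4395, -0.2857, 0.1078]
tool_rot: [-0.0, 0.793, 0.61, 0.001]
contact_force: [-1.4, 0.4, -1.1]
gripper_width: 0.623
```

Foot is inside the rim with no contact. Lowering further.

drive_tool --series '[-1, 0, 0, 12, 0, 0, 0, -1, 0, 0, 10, 0, 0, 0, -1, 0, 0, 6, 0, 0, 0, -1, 0, 0, 0, 0, 0, 0]'

```text
t: 29.18
eef_pos: [0.4392, -0.2855, 0.0794]
tool_rot: [-0.001, 0.793, 0.609, 0.001]
contact_force: [-0.7, 0.1, -0.5]
gripper_width: 0.625
```

drive_tool --series '[-1, 0, 0, 3, 0, 0, 0, -1, 0, 0, 2, 0, 0, 0, -1, 0, 0, 0, 0, 0, 0, 0.5, 0, 0, 0, 0, 0, 0, 1, 0, 0, 0, 0, 0, 0, 1, 0, 0, 0, 0, 0, 0, 1, 0, 0, -40, 0, 0, 0, 1, 0, 0, -60, 0, 0, 0, 1, 0, 0, -50, 0, 0, 0, 1, 0, 0, 0, 0, 0, 0]'

```text
t: 30.42
eef_pos: [0.4418, -0.2869, 0.2292]
tool_rot: [0.004, 0.793, 0.609, 0.002]
contact_force: [1.2, -0.2, -1.0]
gripper_width: 1.002
```

```bash
python3 - <<'E'
from h import *
plan((.56,-.05,.23,75),(.643,.2216,.23,105))
w=snap('wrist','w6.png');s=snap('side','s6.png');c=snap('scene','sc6.png')
P=(.4392,-.285,.079);print(proj(w,P,True),proj(w,(.4392,-.285,.051),True))
E
```

```text
t 30.43 pos [ 0.4418 -0.2869  0.2292] yaw 75.1 tilt [ 0.0078 -0.0035] F [ 1.2 -0.2 -1. ] w 1.002
shift [259.4  53.3  -0.7] rows 4.2 turn [0.008 0.001 0.002] rows 0.0
shift [283.8   9.9   0. ] rows 4.5 turn [ 0.     0.    -0.524] rows 2.8
[275.86999543 200.79147716] [275.96226661 192.64228968]
```

drive_tool --series '[1, 43, 9, 0, 0, 0, 0, 1, 43, 9, 0, 0, 0, 0, 1, 43, 9, 0, 0, 0, 0, 1, 43, 9, 0, 0, 0, 0, 1, 43, 9, 0, 0, 0, 0, 1, 44, 8, 0, 0, 0, 0, 1, 47, 1.6, 0, 0, 0, 0, 1, 47, 1.6, 0, 0, 0, 0, 1, 47, 1.6, 0, 0, 0, 0, 1, 47, 1.6, 0, 0, 0, 0, 1, 47, 1.6, 0, 0, 0, 0, 1, 48, 1.6, 0, 0, 0, 0]'

```text
t: 32.08
eef_pos: [0.6388, 0.2227, 0.2233]
tool_rot: [-0.001, 0.793, 0.609, -0.001]
contact_force: [1.1, 0.3, 0.3]
gripper_width: 0.999
```

drive_tool --series '[1, 0, 0, 0, 0, 0, 0, 1, 0, 0, 0, 0, 0, 0]'

```text
t: 32.33
eef_pos: [0.6385, 0.221, 0.2238]
tool_rot: [-0.0, 0.793, 0.61, -0.001]
contact_force: [-0.3, -0.5, 0.0]
gripper_width: 1.001
```

```bash
python3 - <<'E'
from h import *
plan((.643,.2216,.088,75))
w=snap('wrist');u=proj(w,(.643,.2216,.095),True);print(u)
k=lambda i:np.clip(255*(i/255.)**.6,0,255).astype('uint8')
a=cv2.imread('pics/w6.png')[130:270,210:350]
b=w['pixels'][130:270,210:350]
cv2.imwrite('pics/n1.png',np.hstack([cv2.resize(k(i),(400,400),interpolation=cv2.INTER_CUBIC) for i in(a,b)]))
E
```

```text
t 32.33 pos [0.6385 0.221  0.2238] yaw 75.1 tilt [-0.002  -0.0004] F [-0.3 -0.5  0. ] w 1.001
shift [  1.8   4.4 135.8] rows 2.2 turn [-0.002  0.001  0.002] rows 0.0
[286.33962736 207.64285074]
```

View pics/n1.png

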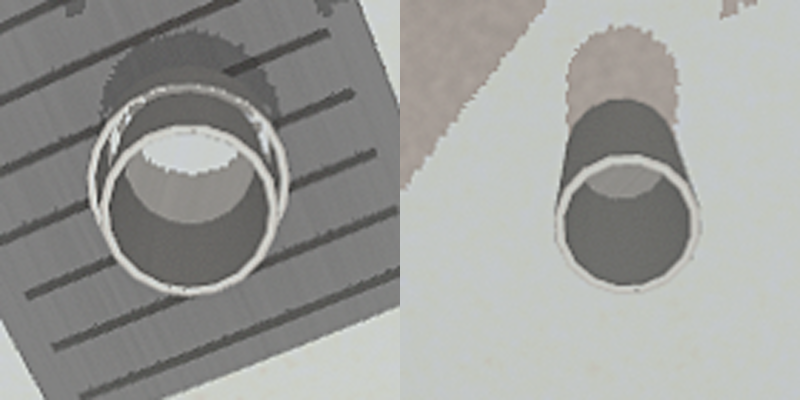

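Left: the medium tin is nested in the large, rim centre at wrist (276.5,203.5). Right: small rim at (289.4,208.4).

drive_tool --series '[1, 1.2, 6.8, 0, 0, 0, 0, 1, 0, 0, 60, 0, 0, 0, 1, 0, 0, 45, 0, 0, 0, 1, 0, 0, 31, 0, 0, 0, 1, 0, 0, 0, 0, 0, 0, 0, 0, 0, 0, 0, 0, 0, -1, 0, 0, 0, 0, 0, 0, -1, 0, 0, 0, 0, 0, 0, -1, 0, 0, 0, 0, 0, 0, -1, 0, 0, 0, 0, 0, 0, -1, 0, 0, 0, 0, 0, 0]' --force 30

```text
t: 33.75
eef_pos: [0.6472, 0.222, 0.0919]
tool_rot: [0.0, 0.793, 0.609, 0.002]
contact_force: [-0.2, -0.2, 6.4]
gripper_width: 0.487
```

drive_tool --series '[-1, 0, 0, -20, 0, 0, 0, -1, 0, 0, -60, 0, 0, 0, -1, 0, 0, -60, 0, 0, 0, -1, 0, 0, -40, 0, 0, 0, -1, 0, 0, 0, 0, 0, 0]'

```text
t: 34.38
eef_pos: [0.6476, 0.2225, 0.2758]
tool_rot: [0.001, 0.793, 0.609, 0.005]
contact_force: [0.0, -0.1, -1.5]
gripper_width: 0.481
```

```bash
python3 -c "
from h import *
plan((.439,-.287,.25,75))"
```

```text
t 34.38 pos [0.6476 0.2225 0.2758] yaw 75.1 tilt [0.0089 0.0045] F [ 0.  -0.1 -1.5] w 0.481
shift [-546.2  -70.8   21.6] rows 8.8 turn [ 0.007 -0.007  0.002] rows 0.1
```

drive_tool --series '[-1, -45.5, -5.9, 0, 0, 0, 0, -1, -45.5, -5.9, 0, 0, 0, 0, -1, -45.5, -5.9, 0, 0, 0, 0, -1, -45.5, -5.9, 0, 0, 0, 0, -1, -45.5, -5.9, 0, 0, 0, 0, -1, -45.5, -5.9, 0, 0, 0, 0, -1, -45.5, -5.9, 0, 0, 0, 0, -1, -45.5, -5.9, 0, 0, 0, 0, -1, -45.5, -5.9, 0, 0, 0, 0, -1, -45.5, -5.9, 0, 0, 0, 0, -1, -45.5, -5.9, 0, 0, 0, 0, -1, -45.5, -5.9, 0, 0, 0, 0]'

```text
t: 35.88
eef_pos: [0.436, -0.2893, 0.2688]
tool_rot: [-0.001, 0.793, 0.61, 0.001]
contact_force: [1.1, -1.7, -0.8]
gripper_width: 0.483
```

drive_tool --series '[-1, 0, 0, 20, 0, 0, 0, -1, 0, 0, 30, 0, 0, 0, -1, 0, 0, 20, 0, 0, 0, -1, 0, 0, 0, 0, 0, 0]'

```text
t: 36.38
eef_pos: [0.4358, -0.2875, 0.1974]
tool_rot: [-0.002, 0.793, 0.61, 0.0]
contact_force: [0.1, 0.1, -0.7]
gripper_width: 0.485
```

```bash
python3 - <<'E'
from h import *
plan((.4391,-.2873,.171,75))
w=snap('wrist','w7.png');cv2.imwrite('pics/w7.png',w['pixels'])
P=(.4391,-.2873,.079);u=proj(w,P,True);print(u,proj(w,(.4391,-.2873,.051),True))
# horizontal edges of medium / large rims: compare with expected pixels of left/right rim points
a=np.radians(75);t=np.array([np.sin(a),-np.cos(a),0])
for r,z in((.0275,.079),(.034,.051)):
    print([proj(w,np.array([.4391,-.2873,z])+s*r*t,True).round(1) for s in(-1,1)])
g=cv2.cvtColor(w['pixels'],cv2.COLOR_BGR2GRAY).astype(int)
v=int(round(u[1]))
for dv in(-6,0,6): print(v+dv,[(x,g[v+dv,x]) for x in range(int(u[0])-50,int(u[0])+52,2)])
E
```

```text
t 36.38 pos [ 0.4358 -0.2875  0.1974] yaw 75.1 tilt [-0.0027  0.0036] F [ 0.1  0.1 -0.7] w 0.485
shift [ 0.9  3.2 26.4] rows 0.4 turn [-0.003 -0.003  0.002] rows 0.0
[285.41351287 213.04880769] [284.98513345 202.96106348]
[array([250. , 212.9]), array([320.8, 213.1])]
[array([245.4, 202.9]), array([324.4, 203.1])]
207 [(235, np.int64(92)), (237, np.int64(94)), (239, np.int64(98)), (241, np.int64(66)), (243, np.int64(61)), (245, np.int64(76)), (247, np.int64(224)), (249, np.int64(34)), (251, np.int64(199)), (253, np.int64(102)), (255, np.int64(55)), (257, np.int64(59)), (259, np.int64(61)), (261, np.int64(64)), (263, np.int64(61)), (265, np.int64(64)), (267, np.int64(64)), (269, np.int64(66)), (271, np.int64(66)), (273, np.int64(66)), (275, np.int64(65)), (277, np.int64(68)), (279, np.int64(68)), (281, np.int64(67)), (283, np.int64(69)), (285, np.int64(69)), (287, np.int64(68)), (289, np.int64(64)), (291, np.int64(66)), (293, np.int64(63)), (295, np.int64(63)), (297, np.int64(95)), (299, np.int64(119)), (301, np.int64(116)), (303, np.int64(99)), (305, np.int64(56)), (307, np.int64(61)
[... 1761 characters left out ...]
66)), (271, np.int64(65)), (273, np.int64(65)), (275, np.int64(66)), (277, np.int64(66)), (279, np.int64(67)), (281, np.int64(67)), (283, np.int64(68)), (285, np.int64(69)), (287, np.int64(69)), (289, np.int64(68)), (291, np.int64(67)), (293, np.int64(68)), (295, np.int64(66)), (297, np.int64(64)), (299, np.int64(64)), (301, np.int64(65)), (303, np.int64(64)), (305, np.int64(62)), (307, np.int64(61)), (309, np.int64(60)), (311, np.int64(58)), (313, np.int64(56)), (315, np.int64(124)), (317, np.int64(213)), (319, np.int64(84)), (321, np.int64(88)), (323, np.int64(90)), (325, np.int64(92)), (327, np.int64(91)), (329, np.int64(93)), (331, np.int64(92)), (333, np.int64(92)), (335, np.int64(69))]
```

drive_tool --series '[-1, 0.5, 2.4, 0, 0, 0, 0, -1, 0, 0, 15, 0, 0, 0, -1, 0, 0, 12, 0, 0, 0, -1, 0, 0, 10, 0, 0, 0, -1, 0, 0, 0, 0, 0, 0]'

```text
t: 37.05
eef_pos: [0.4392, -0.2879, 0.1608]
tool_rot: [-0.001, 0.793, 0.61, 0.0]
contact_force: [0.1, -0.6, 0.7]
gripper_width: 0.486
```

drive_tool --series '[-1, 0, 0, 12, 0, 0, 0, -1, 0, 0, 12, 0, 0, 0, -1, 0, 0, 12, 0, 0, 0, -1, 0, 0, 10, 0, 0, 0, -1, 0, 0, 6, 0, 0, 0, -1, 0, 0, 0, 0, 0, 0]'

```text
t: 37.8
eef_pos: [0.4397, -0.2881, 0.1095]
tool_rot: [-0.001, 0.793, 0.61, 0.001]
contact_force: [0.3, -0.5, -0.5]
gripper_width: 0.483
```

Lower 4 mm more, release and retreat up and clear.

drive_tool --series '[-1, 0, 0, 2, 0, 0, 0, -1, 0, 0, 2, 0, 0, 0, -1, 0, 0, 0, 0, 0, 0, 0, 0, 0, 0, 0, 0, 0, 0.5, 0, 0, 0, 0, 0, 0, 0.5, 0, 0, 0, 0, 0, 0, 0.5, 0, 0, -40, 0, 0, 0, 0.5, 0, 0, -60, 0, 0, 0, 0.5, 0, 0, -50, 0, 0, 0, 0.5, 0, 0, 0, 0, 0, 0]'

```text
t: 39.05
eef_pos: [0.4421, -0.2894, 0.2603]
tool_rot: [0.004, 0.793, 0.609, 0.002]
contact_force: [-0.1, 0.5, -0.5]
gripper_width: 0.748
```

```bash
python3 - <<'E'
from h import *
plan()
w=snap('wrist');c=snap('scene');s=snap('side')
k=lambda i:np.clip(255*(i/255.)**.6,0,255).astype('uint8')
z=lambda i,x,y,a,b:cv2.resize(k(i['pixels'][y:y+b,x:x+a]),(400,300),interpolation=cv2.INTER_CUBIC)
top=np.hstack([z(w,200,130,160,120),z(c,190,140,120,90)])
bot_=np.hstack([z(c,150,140,280,210),z(s,150,120,280,210)])
cv2.imwrite('pics/f.png',np.vstack([top,bot_]))
for n,P in(('s',(.439,-.288,.107)),('m',(.439,-.287,.079)),('l',(.439,-.286,.051))):print(n,proj(w,P,True))
E
```

```text
t 39.05 pos [ 0.4421 -0.2894  0.2603] yaw 75.1 tilt [ 0.0079 -0.0036] F [-0.1  0.5 -0.5] w 0.748
s [275.45626724 200.53442491]
m [275.30732136 191.51424882]
l [275.18386485 183.92585085]
```

View pics/f.png

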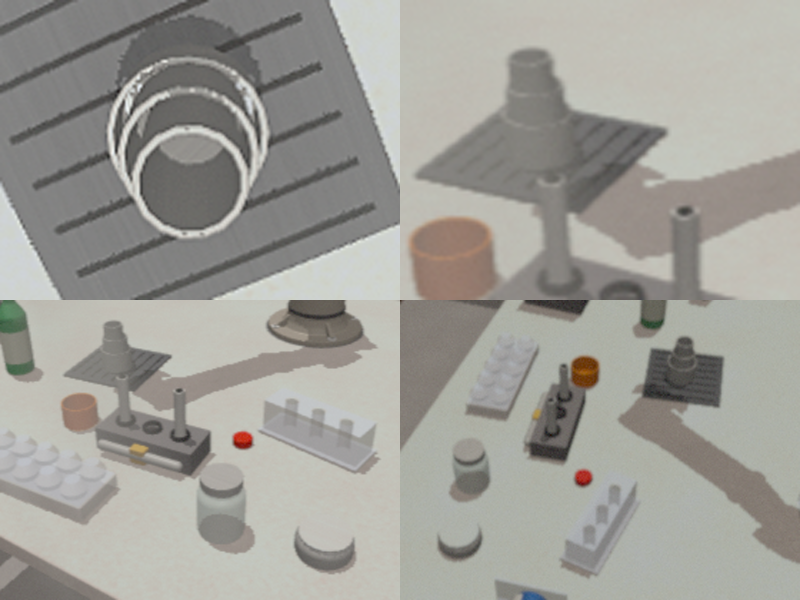

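The final picture shows all three rims concentric on the tray, wrist crop centres near (190,136) to (190,182). Both tubes stand in collets, the rack is empty and the bystanders are in place. Each tube's grip height changed by 9.8 mm from rack floor to bore bottom (10 mm expected), so both have bottomed.

```bash
python3 -c "
from h import *
print(bot.hand_in())"
```

```text
the job is handed in; nothing more can be done
None
```

The job is done and handed in at about 39 s. `hand_in` reported no verdict.

- **Tubes:** Only two were in the rack; the third hole was empty. I pushed one into each outer collet until it bottomed, at about 30 N and 26 N. The tool stopped 9.8 mm above its rack-pickup height both times, against 10 mm expected, and the last picture shows both standing upright. I could not read the seal positions directly.
- **Tins:** The large one stands on the tray about 7 mm from its centre, with the medium inside it and the small inside that. The last pictures show the rims concentric and the stack upright.
- **Bystanders:** I saw no shift in the bottle, can, cap or jar, nor in the orange look-alike. This was judged by eye from the pictures, not measured. I saw no tin knocked aside during the run.
- **Checks that disagreed:** The scene camera read x about 3 to 10 mm larger than the side and wrist cameras, apart from the tray centre at 15 mm. The close-up wrist estimate for the first collet was about 2 to 3 mm off in y. The contact force showed this during insertion, and I corrected it.

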